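# Sound a concertina reed on the tuning stand

## Robot

A 7-joint arm with a two-finger parallel gripper is mounted at the origin on the work surface. World frame = base frame: x ahead of the robot, y to its left, z up, the work surface at z = 0. Lengths are in m, angles in rad, forces in N, time in s.
With the tool pointing down it reaches from about 0.35 to 0.9 m from the base axis. Payload 8.1 kg.
Tool frame: the origin (TCP) lies on the centre line of the jaws, within the pads' length; the fingertips stand 22 mm ahead of it and the grasp point (between the pads) lies 3 mm ahead of it; z points along the fingers, y is the direction in which the jaws open and shut (so a half turn about z gives the same grasp; the last joint's range is limited). The gripper opens to 92 mm and grips with 3 to 60 N. Pads are 19 mm wide; open, the fingers measure 130 mm over their backs; the gripper's body (75 mm by 190 mm) begins 47 mm behind the grasp point.
Start: joints at [1.14, 0.434, 0.025, 1.573, -0.012, 1.134, -0.075], TCP at [0.201, -0.592, 0.249] pointing down, gripper open.
Joint ranges: [-2.62, 2.62], [-0.44, 2.09], [-1.27, 1.32], [0.08, 2.57], [-1.32, 4.46], [0.12, 2], [-2.74, 2.74]. Speed limits (rad/s): [2.22, 2.22, 3.01, 3.01, 3.14, 3.14, 3.14].

## Interface

Orientations are given as a rotation vector (axis times angle).
In Python, from cell import arm gives the robot as it stands.
- The arm moves only by the shell command python3 -m pendant 'ROWS' [FORCE]. ROWS is JSON, a list that holds one entry, the list of rows, each a list of 7 numbers: the shift along the tool's x, y, z in units of 0.04 m (1.0 is 0.04 m), then the turn, a rotation vector about the tool's x, y, z in units of 0.08 rad (1.0 is 0.08 rad), then the closure, from 0 (fully open) to 1 (shut). In form: [[[tx, ty, tz, ax, ay, az, fingers], ...]]. A call has 1 to 20 rows; each row shifts and turns the commanded pose from where the row before left it, along the tool's axes as they then stand; what a row does not reach is not made up. A row lasts 1/12 s, in which the tool goes at most 41.7 mm and 7.16 degrees, less where a joint would pass 70% of its speed; a pose out of reach is approached as far as the arm can. A call with a number of a shift or a turn outside -1 to 1 is refused whole. A call with a gripper value outside its range is refused whole. The fingers move at their own pace and stop on an object; FORCE is the grip in N (left out, the last holds). Time passes only in rows, so rows that do not move let the fingers close. It gives the time, the measured TCP pose, the force and the opening at its end, in the units of the state.
- arm.observe(): the state, without advancing time (a new reading comes with each control period).
- arm.get_image(name): name is "side" or "top" or "wrist"; returns a dict with "img" (400x640x3 uint8, red, green, blue), "z_map" (400x640 float32, m along the optical axis (not along the pixel's ray), 0 where there is no reading), "K" (3x3 intrinsics, pixels), "k1" (the pictures are not rectified: a ray, as slopes to the right and down, at radius r is drawn at 1 + k1 r^2 times it, then the intrinsics apply), "R" (3x3) and "t" (3): a world point X has camera coordinates R X + t. Camera axes: x right, y down, z forward; pixel columns grow to the right and rows downward; lengths in m; the calibration is good to about 2 mm. A picture is of the moment at which its call begins.
- arm.sign_off(): hands the job in, once; it reports no verdict.
The state is a dict: "clock": time; "joints": joint angles; "dq": joint speeds; "joint_efforts": joint torques, N m; "position": TCP position; "ee_rot": TCP orientation; "force": force on the tool from outside, world axes, zero at the start; "ft_torque": the same for the moment, N m; "width": opening from 0.0 (shut) to 1.0 (fully open).
Only numpy, scipy, OpenCV 4.12 (cv2) and the standard library are available. Lean on these libraries where they do the work, as an engineer would, in place of code of your own. Each camera call takes 0.05 s, during which the arm holds its last target.

## Task

Push the reed-pan tray fully home under the ash top by its brass knob, then press the bone-plated long end of the wooden key lever down until it lands on its green baize pad, so that the short end raises the lead-weighted pallet off the wind hole, and finish while still holding the key down there. Only push and press, gently, with the fingers: grip and lift nothing, do not touch the pallet itself, and leave the pitch pipe, tin box, bevel gauge and button dish where they are.

Things in the scene. Friction and masses are not known exactly. Their poses are not given: they have to be found in the camera images.
- stand: Tuning stand fixed to the table: a mahogany wind chest under a flat ash slab 190 x 390 x 22 mm whose top is 80 mm above the table. Origin on the table under the chest; the slab reaches 95 mm to either side along x and from y = -190 to y = +200 mm. Own -x is the front, where the tray comes out; +y runs along the slab towards the long end of the key; the z axis is up. A brass wind pipe runs from its back into the table.
- tray (a joint): Slide of the mahogany tray that carries the hexagonal rosewood reed pan, in m: 0 = fully home (end stop), grows as it comes out of the front of the stand along the stand's -x, at most 0.12; starts 0.04 to 0.085 out. Slides with about 2 N of friction and stays where it is left. Its front panel is 190 mm wide, from 6 to 56 mm above the table; it sits centred on y = -83 mm of the stand, and home it is 1 mm inside the front edge of the slab.
- tray_knob (a point): Centre of the outer end face of the tray's brass knob, 36 mm above the table. The knob is a disc 26 mm in diameter and 12 mm thick on a 10 mm stem; the end face stands 30 mm in front of the tray's front panel. Pushing it along the stand's +x slides the tray home.
- key (a joint): Tilt of the wooden key lever about its balance pin, in rad: 0 = at rest with the long end up, grows as the long end is pressed, 0.20 = landed on the baize pad (stop). The lever runs along the stand's y at x = -10 mm, 26 mm wide, 14 mm thick, the pin 110 mm above the table at y = -18 mm. It springs back when let go. Holding it down takes about 2 to 3 N at the bone plate.
- key_pad (a point): Centre of the top of the bone plate on the long end of the key, 26 mm across the key and 34 mm along it, 183 mm from the pin; about 138 mm above the table at rest and about 102 mm when fully pressed (36 mm of travel). Under it lies a green baize pad on the slab.
- pallet (a joint): Tilt of the pallet, a mahogany flap 90 x 106 x 14 mm with a lead block on it, 0.6 to 1 kg in all, hinged along the stand's x at y = -187 mm, in rad: 0 = shut on its seat, grows as its edge next to the key rises. The leather nose on the key's short end, 80 mm from the pin, bears up under that edge; key fully down gives about 0.18. It falls shut by its weight.
- pallet_edge (a point): Middle of the upper free edge of the pallet, about 122 mm above the table when shut and about 19 mm higher with the key fully down.
- pitch_pipe: Brass pitch pipe 107 x 20 x 20 mm, its long axis its own x, lying on the slab behind the key (stand's +x side), along the key; origin under its middle. Leave alone.
- tin_box: Black japanned tin box with gilt lines and a hinged lid, shut, 79 x 119 x 54 mm, loose on the table; origin under its middle. Leave alone.
- bevel_gauge: Bevel gauge: rosewood stock 120 x 24 x 18 mm with a steel blade 150 x 20 mm on top, 22 mm high, loose on the table; origin under the middle of the stock. Leave alone.
- button_dish: Turned wooden dish 72 mm across and 20 mm high with two bone buttons in it, loose on the table; origin under its middle. Leave alone.

How it is judged:
On the way, in this order (a step that is already met when the one before it is completed fails the run):
1. the tray is fully home while the pallet is still shut (value of joint tray below 0.005 m and value of joint pallet below 0.03 rad), for 0.2 s.
2. the key is pressed down and the pallet stands open (value of joint key above 0.17 rad and value of joint pallet above 0.13 rad), for 0.3 s.
At the end, for the whole second after the job is handed in: Through the last second the tray is home to within 5 mm, the fingers press on the key (over 0.7 N) and hold it within 0.03 rad (about 5 mm) of its stop, the key holds the pallet open (0.13 to 0.24 rad), and the four other things are within 12 mm of where they lay (all of step 2 and value of joint tray below 0.005 m and value of joint pallet below 0.24 rad and contact force between the fingers and key above 0.7 N and distance of each of pitch_pipe, tin_box, bevel_gauge, button_dish from where it was at the start of the episode below 0.012 m); the arm keeps its last pose, push and grip.
It fails at once if the pallet is touched or lifted directly (contact force between any of the fingers, the arm and pallet above 0.5 N).
It fails at once if the pallet is opened while the tray is still out (value of joint tray above 0.01 m and value of joint pallet above 0.05 rad).
It fails at once if the key or the tray is gripped between the fingers, or forced with over 35 N (contact force between the fingers and key above 35 N or contact force between the fingers and tray above 35 N).
It fails at once if a bystander is knocked, moved or lifted (distance of any of pitch_pipe, tin_box, bevel_gauge, button_dish from where it was at the start of the episode above 0.02 m).
It also fails if it takes over 42 s, if anything falls off the work surface, if the arm or the gripper's body presses on something with over 40 N, if the wrist force passes 120 N, or if a joint passes its speed limit or range.

## Working session

There is one attempt and no reset: what is moved stays moved. The work goes in short steps, Python scripts to look and compute and a shell command to move; the robot and the scene stay as the last step left them, time stands still between calls to the robot, and variables do not carry over. Pictures are saved under pics/ and viewed, and the job is handed in when it is done.

```bash
ls; mkdir -p pics
python3 - <<'E'
from cell import arm
import cv2
print(arm.observe())
for n in("top","side"):
    d=arm.get_image(n); cv2.imwrite(f"pics/{n}0.png",d["img"][:,:,::-1]); print(n,d["K"],d["k1"],d["R"],d["t"])
E
```

```text
pics
{'clock': 0.0, 'joints': array([ 1.1403823 ,  0.43520027,  0.02497133,  1.57412379, -0.0115834 ,
        1.13403214, -0.07507409]), 'dq': array([ 0.00036512,  0.00127344,  0.00120822,  0.00016729,  0.00097241,
       -0.00130747,  0.00064073]), 'joint_efforts': array([-9.85052939e-04, -6.67849874e+01,  9.85081494e-01, -3.14453495e+01,
       -6.04214240e-02,  4.29144851e-02,  1.51508207e-04]), 'position': array([ 0.20101437, -0.59126083,  0.24794874]), 'ee_rot': array([-3.09795361e+00, -5.12316218e-01,  6.60581752e-04]), 'force': array([-0.19391942,  0.47211652,  0.17825054]), 'ft_torque': array([0.02931343, 0.02488238, 0.00935725]), 'width': 0.9988096412686169}
top [[439.72247041   0.         316.87441519]
 [  0.         439.72247041 204.09178924]
 [  0.           0.           1.        ]] 0.012725814766453805 [[ 1.41455375e-03 -9.99986221e-01 -5.05532276e-03]
 [-9.96147655e-01 -9.65834325e-04 -8.76864657e-02]
 [ 8.76803749e-02  5.15988514e-03 -9.96135296e-01]] [-0.07271128  0.57937349  1.20911299]
side [[431.93077079   0.         321.17836341]
 [  0.         431.93077079 202.7739016 ]
 [  0.           0.           1.        ]] 0.020564530970525702 [[-0.99897762 -0.0398239  -0.02139565]
 [-0.0121967   0.69314886 -0.72069127]
 [ 0.04353111 -0.71969349 -0.69292592]] [0.56441889 0.15489811 1.26449492]
```

View pics/top0.png

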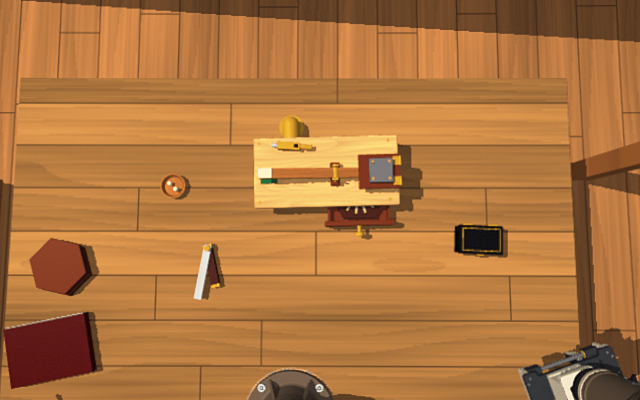

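View pics/side0.png

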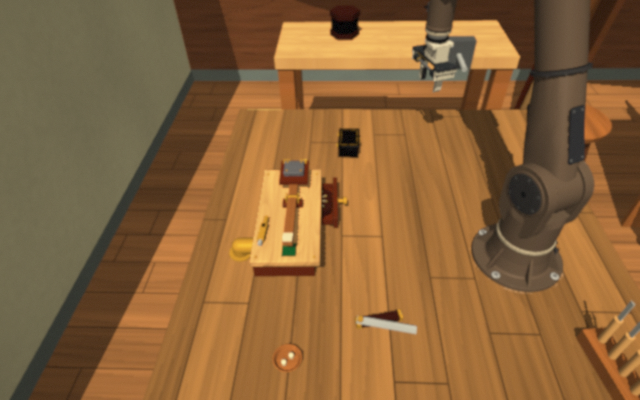

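The top view shows the slab at about (255–397, 136–207), the bone plate at (266,172), the knob at (361,231) and the pallet at (380,171). The tin box is at (480,240), to the right of the knob. Next I'll localise these points.

```bash
cat > h.py <<'E'
import numpy as np, cv2
from scipy.spatial.transform import Rotation as Ro
def pts(d):
    H,W=d["z_map"].shape; u,v=np.meshgrid(np.arange(W),np.arange(H))
    K=d["K"];p=np.stack([u,v],-1).reshape(-1,1,2).astype(float)
    n=cv2.undistortPoints(p,K,np.array([d["k1"],0,0,0])).reshape(H,W,2)
    z=d["z_map"].astype(float); c=np.dstack([n*z[...,None],z])
    return (c-d["t"])@d["R"]
E
python3 - <<'E'
from cell import arm
from h import *
d=arm.get_image("top"); X=pts(d); im=d["img"].astype(int)
big=cv2.resize(d["img"][120:250,240:410],None,fx=4.5,fy=4.5,interpolation=cv2.INTER_NEAREST)
cv2.imwrite("pics/crop.png",big[:,:,::-1])
sub=np.zeros(X.shape[:2],bool); sub[110:215,240:410]=1
m=sub&(abs(X[...,2]-.08)<.006)
print(m.sum(), X[m].mean(0))
xy=X[m][:,:2].astype(np.float32); r=cv2.minAreaRect(xy); print(r, cv2.boxPoints(r))
# plate
w=(im.min(2)>170); s=np.zeros_like(sub); s[160:190,255:280]=1
q=w&s&(X[...,2]>.12); print("plate",q.sum(),X[q].mean(0),np.argwhere(q).mean(0))
# knob
s=np.zeros_like(sub); s[218:242,340:385]=1
q=s&(X[...,2]>.02)
for v in range(220,240): print(v,[(u,*np.round(X[v,u],3)) for u in range(352,370) if X[v,u,2]>.02 ][:8:2])
for n,(u,v) in dict(dish=(174,186),tin=(480,240),gauge=(207,270),pal=(380,171)).items(): print(n,X[v,u])
d=arm.get_image("side"); X=pts(d)
s=np.zeros_like(sub); s[190:215,325:350]=1
q=s&(X[...,2]>.02)&(X[...,2]<.06); print("side knob",X[q][X[q][:,0].argsort()[:8]])
w=(d["img"].astype(int).min(2)>150); s=np.zeros_like(sub); s[225:250,275:300]=1
q=w&s; print("plate",q.sum(),X[q].mean(0))
E
```

```text
7052 [ 0.6605044  -0.07864684  0.08047593]
((0.6638845801353455, -0.09510551393032074), (0.19065171480178833, 0.39023444056510925), 1.661695957183838) [[ 0.5629408   0.0971654 ]
 [ 0.57425684 -0.29290494]
 [ 0.7648284  -0.28737643]
 [ 0.7535123   0.10269392]]
plate 118 [0.65024385 0.06255739 0.13898121] [172.66101695 264.21186441]
220 [(353, np.float64(0.535), np.float64(-0.173), np.float64(0.021)), (366, np.float64(0.533), np.float64(-0.206), np.float64(0.055)), (368, np.float64(0.533), np.float64(-0.212), np.float64(0.057))]
221 [(352, np.float64(0.531), np.float64(-0.168), np.float64(0.056)), (354, np.float64(0.531), np.float64(-0.174), np.float64(0.054)), (356, np.float64(0.53), np.float64(-0.179), np.float64(0.058)), (358, np.float64(0.531), np.float64(-0.184), np.float64(0.057))]
222 [(352, np.float64(0.528), np.float64(-0.168), np.float64(0.052)), (354, np.float64(0.528), np.float64(-0.173), np.float64(0.056)), (356, np.float64(0.528), np.float64(-0.178), np.float64(0.062)), (358, np.float64(0.528), np.float64(-0.184), np.float64(0.058))]
223 [(352, np.float64(0.525), np.float
[... 2813 characters left out ...]
.255)), (359, np.float64(0.49), np.float64(-0.188), np.float64(0.047)), (361, np.float64(0.49), np.float64(-0.193), np.float64(0.052))]
237 []
238 []
239 []
dish [0.63304386 0.33788559 0.00368471]
tin [ 0.47960607 -0.51506068  0.05304188]
gauge [3.94289581e-01 2.38494423e-01 3.54633432e-04]
pal [ 0.65477811 -0.23426491  0.13856855]
side knob [[ 0.49141338 -0.17688234  0.03548242]
 [ 0.49146724 -0.17834584  0.03853182]
 [ 0.4915456  -0.18280176  0.04315911]
 [ 0.4915668  -0.17740714  0.04386519]
 [ 0.49165008 -0.19018943  0.04944127]
 [ 0.49165585 -0.18127268  0.04902247]
 [ 0.49168067 -0.18424991  0.05061508]
 [ 0.49463664 -0.18066838  0.03625284]]
plate 55 [0.65124259 0.06402967 0.13966195]
```

View pics/crop.png

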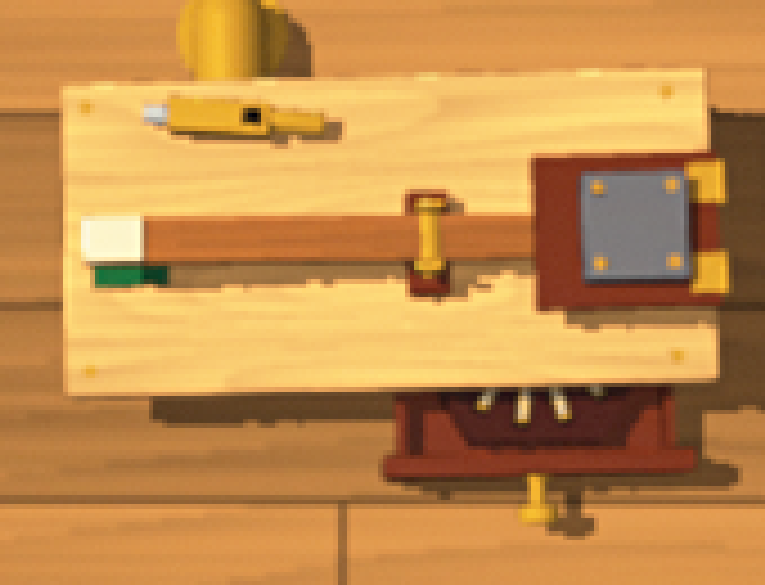

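The stand's yaw is about 1.66°, with its origin near (0.664, -0.100). The knob face is at about (0.490, -0.186), so the tray is out by about 50 mm. The bone plate is at (0.650, 0.064, 0.139). First I'll turn the tool to the stand's axes and shut the fingers.

```bash
python3 -m pendant '[[[0,0,0,0,0,0.75,1],[0,0,0,0,0,0.75,1],[0,0,0,0,0,0.75,1],[0,0,0,0,0,0.75,1],[0,0,0,0,0,0.74,1],[0,0,0,0,0,0,1]]]' 20
python3 -m pendant '[[[0.32,-0.5,0,0,0,0,1],[0.32,-0.5,0,0,0,0,1],[0.32,-0.5,0,0,0,0,1],[0.32,-0.5,0,0,0,0,1],[0.32,-0.5,0,0,0,0,1],[0.32,-0.5,0,0,0,0,1],[0.32,-0.5,0,0,0,0,1],[0.32,-0.5,0,0,0,0,1],[0.32,-0.5,0,0,0,0,1],[0.32,-0.5,0,0,0,0,1],[0.32,-0.5,0,0,0,0,1],[0.32,-0.5,0,0,0,0,1],[0.32,-0.5,0,0,0,0,1],[0.32,-0.5,0,0,0,0,1],[0.32,-0.5,0,0,0,0,1],[0.32,-0.5,0,0,0,0,1],[0.32,-0.5,0,0,0,0,1],[0.32,-0.5,0,0,0,0,1],[0.3,-0.45,0,0,0,0,1],[0,0,0,0,0,0,1]]]'
python3 - <<'E'
from cell import arm
from h import *
o=arm.observe();print(o["clock"],o["position"],o["width"],Ro.from_rotvec(o["ee_rot"]).as_matrix())
for n in ("wrist","side"):
  d=arm.get_image(n); cv2.imwrite(f"pics/{n}1.png",d["img"][:,:,::-1])
E
```

```text
clock: 0.7
position: [0.2012, -0.5916, 0.2485]
ee_rot: [-3.141, -0.041, 0.0]
force: [-0.1, -0.1, 0.3]
width: 0.611
clock: 2.37
position: [0.435, -0.2027, 0.2489]
ee_rot: [-3.14, -0.057, -0.002]
force: [0.6, 0.1, 0.5]
width: 0.004
2.3667 [ 0.43503666 -0.20271494  0.24886016] 0.003679918620684242 [[ 0.99933398  0.03646706  0.00132125]
 [ 0.03646502 -0.99933375  0.00153596]
 [ 0.00137638 -0.00148676 -0.99999795]]
```

View pics/wrist1.png

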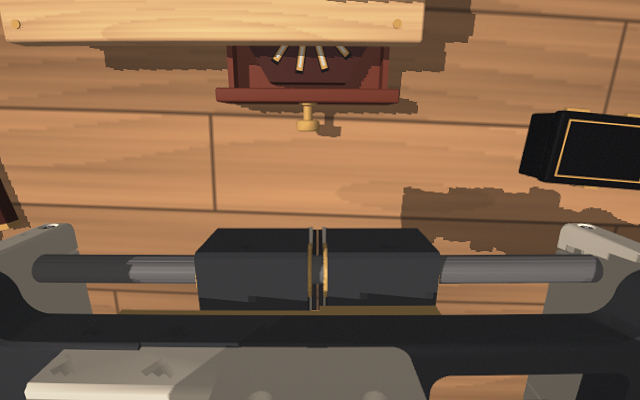

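View pics/side1.png

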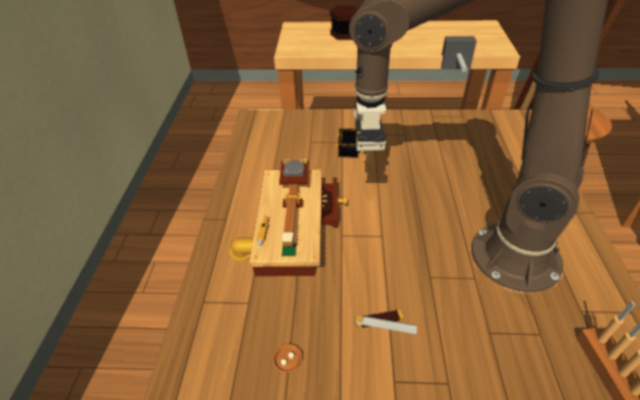

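Run:
```python
from cell import arm
o=arm.observe();print(o["clock"],o["position"],o["ee_rot"])
```

```text
2.4667 [ 0.43295171 -0.20642405  0.24870256] [ 3.14105591e+00  5.04628910e-02 -1.89027268e-04]
```

The wrist view shows the knob at (308,126), slightly left of the shut fingers at (317,270). The tin box is well off to the right. I'll go down beside the knob.

```bash
python3 -m pendant '[[[0,-0.25,0.4,0,0,0,1],[0,-0.24,0.42,0,0,0,1],[0,0,0.42,0,0,0,1],[0,0,0.42,0,0,0,1],[0,0,0.42,0,0,0,1],[0,0,0.42,0,0,0,1],[0,0,0.42,0,0,0,1],[0,0,0.42,0,0,0,1],[0,0,0.42,0,0,0,1],[0,0,0.42,0,0,0,1],[0,0,0.42,0,0,0,1],[0,0,0.42,0,0,0,1],[0,0,0,0,0,0,1],[0,0,0,0,0,0,1],[0,0,0,0,0,0,1]]]'
python3 - <<'E'
from cell import arm
from h import *
o=arm.observe();print(o["clock"],o["position"],o["ee_rot"],o["force"])
for n in ("wrist","side"):
  d=arm.get_image(n); im=d["img"]
  if n=="side": im=cv2.resize(im[80:280,220:460],None,fx=3,fy=3)
  cv2.imwrite(f"pics/{n}2.png",im[:,:,::-1])
E
```

```text
clock: 3.72
position: [0.4322, -0.1882, 0.0486]
ee_rot: [3.141, 0.044, 0.001]
force: [0.1, -0.7, 0.4]
width: 0.007
3.7167 [ 0.43223187 -0.18821128  0.04859331] [3.14072345e+00 4.39669455e-02 5.84355913e-04] [ 0.0814425  -0.65097827  0.38152305]
```

View pics/wrist2.png

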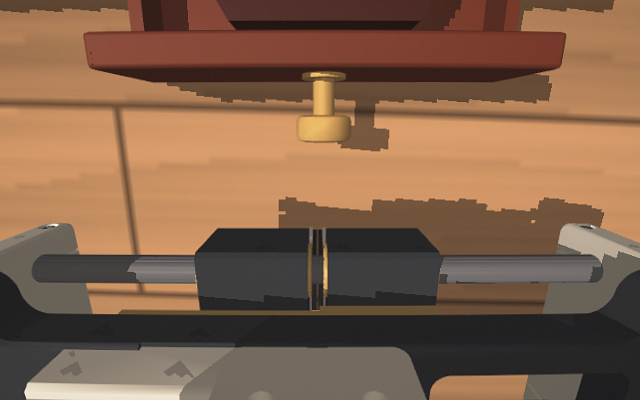

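View pics/side2.png

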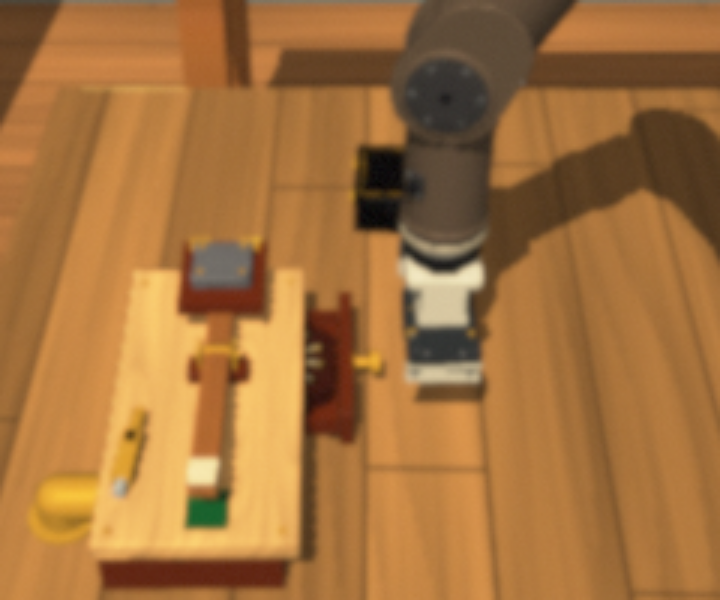

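The knob at (323,128) lines up with the shut fingers at (318,270). Now I'll push gently.

```bash
python3 -m pendant '[[[0.25,0,0,0,0,0,1],[0.25,0,0,0,0,0,1],[0.25,0,0,0,0,0,1],[0.2,0,0,0,0,0,1],[0.12,0,0,0,0,0,1],[0.12,0,0,0,0,0,1],[0.12,0,0,0,0,0,1],[0.12,0,0,0,0,0,1],[0.12,0,0,0,0,0,1],[0.12,0,0,0,0,0,1],[0.12,0,0,0,0,0,1],[0.12,0,0,0,0,0,1],[0.1,0,0,0,0,0,1],[0.1,0,0,0,0,0,1],[0.1,0,0,0,0,0,1],[0,0,0,0,0,0,1]]]'
python3 - <<'E'
from cell import arm
from h import *
o=arm.observe();print(o["clock"],o["position"],o["ee_rot"],o["force"])
d=arm.get_image("wrist"); cv2.imwrite(f"pics/wrist3.png",d["img"][:,:,::-1])
E
```

```text
clock: 5.15
position: [0.5219, -0.1849, 0.0481]
ee_rot: [3.141, 0.045, 0.003]
force: [1.1, 0.0, 0.5]
width: 0.007
5.15 [ 0.52191272 -0.18486074  0.04812564] [3.14103877e+00 4.52758104e-02 2.50526508e-03] [1.07921371 0.03332791 0.53713542]
```

View pics/wrist3.png

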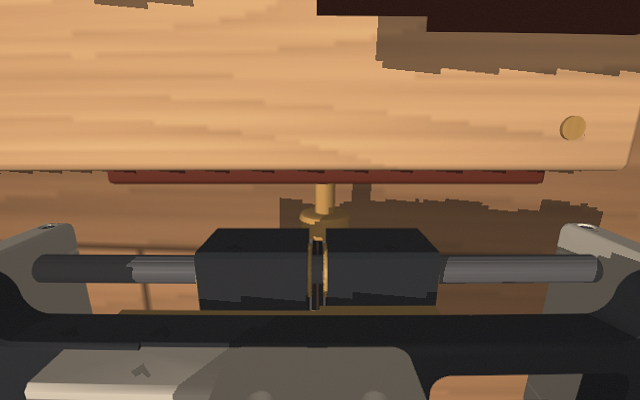

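The panel still shows as a thin strip at row 177, so the tray is nearly home. I'll continue in small steps and watch the force.

```bash
python3 -m pendant '[[[0.05,0,0,0,0,0,1],[0.05,0,0,0,0,0,1],[0.05,0,0,0,0,0,1],[0.05,0,0,0,0,0,1],[0,0,0,0,0,0,1]]]'
python3 -m pendant '[[[0.04,0,0,0,0,0,1],[0,0,0,0,0,0,1]]]'
python3 -m pendant '[[[0.04,0,0,0,0,0,1],[0,0,0,0,0,0,1]]]'
```

```text
clock: 5.62
position: [0.5291, -0.1848, 0.048]
ee_rot: [3.141, 0.045, 0.001]
force: [0.5, 0.3, -0.1]
width: 0.007
clock: 5.78
position: [0.5304, -0.1846, 0.0479]
ee_rot: [3.141, 0.045, 0.0]
force: [-0.7, 0.1, -0.7]
width: 0.007
clock: 5.95
position: [0.5319, -0.1845, 0.0479]
ee_rot: [3.141, 0.045, 0.0]
force: [-0.9, 0.2, 0.0]
width: 0.006
```

```bash
for i in 1; do python3 -m pendant '[[[0.04,0,0,0,0,0,1],[0,0,0,0,0,0,1]]]'
python3 -m pendant '[[[0.04,0,0,0,0,0,1],[0,0,0,0,0,0,1]]]'; done
python3 - <<'E'
from cell import arm
from h import *
d=arm.get_image("wrist"); cv2.imwrite(f"pics/wrist4.png",d["img"][:,:,::-1])
print(arm.observe()["force"])
E
```

```text
clock: 6.12
position: [0.5327, -0.1845, 0.0478]
ee_rot: [-3.141, -0.045, 0.002]
force: [-2.6, 0.8, 1.7]
width: 0.004
clock: 6.28
position: [0.5329, -0.1845, 0.0476]
ee_rot: [-3.141, -0.044, 0.006]
force: [-8.0, -0.0, 5.8]
width: 0.003
[-7.87303216  0.09375895  5.17033784]
```

View pics/wrist4.png

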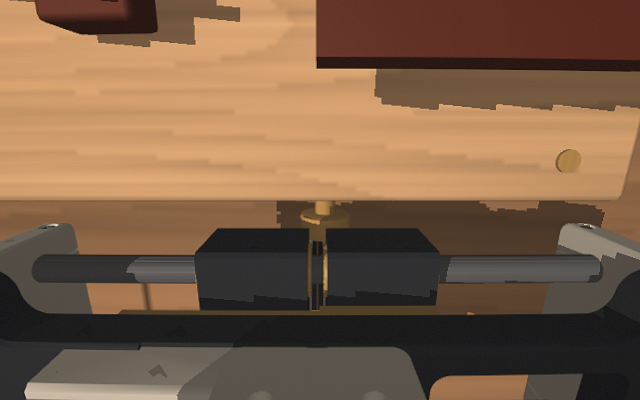

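The tray is at its stop: -8 N along x, TCP x 0.533 as predicted, and the panel has gone under the slab edge. Next I'll back off, rise, and move above the bone plate.

```bash
python3 -m pendant '[[[0,0,0,0,0,0,1],[0,0,0,0,0,0,1],[-0.15,0,0,0,0,0,1],[-0.35,0,0,0,0,0,1],[-0.5,0,0,0,0,0,1],[-0.5,0,0,0,0,0,1],[0,0,0,0,0,0,1],[0,0,-0.5,0,0,0,1],[0,0,-0.5,0,0,0,1],[0,0,-0.5,0,0,0,1],[0,0,-0.5,0,0,0,1],[0,0,-0.5,0,0,0,1],[0,0,-0.5,0,0,0,1],[0,0,-0.5,0,0,0,1],[0,0,-0.5,0,0,0,1],[0,0,-0.5,0,0,0,1],[0,0,-0.5,0,0,0,1],[0,0,0,0,0,0,1]]]'
python3 -m pendant '[[[0.3,-0.41,0,0,0,0,1],[0.31,-0.41,0,0,0,0,1],[0.31,-0.41,0,0,0,0,1],[0.31,-0.41,0,0,0,0,1],[0.31,-0.41,0,0,0,0,1],[0.31,-0.41,0,0,0,0,1],[0.31,-0.41,0,0,0,0,1],[0.31,-0.41,0,0,0,0,1],[0.31,-0.41,0,0,0,0,1],[0.31,-0.41,0,0,0,0,1],[0.31,-0.41,0,0,0,0,1],[0.31,-0.41,0,0,0,0,1],[0.31,-0.41,0,0,0,0,1],[0.31,-0.41,0,0,0,0,1],[0.27,-0.41,0,0,0,0,1],[0,0,0,0,0,0,1],[0,0,0,0,0,0,1],[0,0,0,0,0,0,1]]]'
python3 - <<'E'
from cell import arm
from h import *
o=arm.observe();print(o["clock"],o["position"],o["ee_rot"],o["force"])
for n in ("wrist","side"):
  d=arm.get_image(n); im=d["img"]; X=pts(d)
  if n=="side": im=cv2.resize(im[80:280,200:440],None,fx=3,fy=3)
  cv2.imwrite(f"pics/{n}5.png",im[:,:,::-1])
  q=(d["img"].astype(int).min(2)>150)&(X[...,2]>.125)&(X[...,2]<.15)&(abs(X[...,0]-.65)<.03)&(abs(X[...,1]-.064)<.03)
  print(n,q.sum(),X[q].mean(0) if q.sum() else 0)
E
```

```text
clock: 7.83
position: [0.4776, -0.1866, 0.2521]
ee_rot: [3.139, 0.045, 0.012]
force: [-0.0, -0.0, 1.4]
width: 0.002
clock: 9.33
position: [0.6518, 0.0644, 0.2476]
ee_rot: [3.141, 0.044, -0.0]
force: [-0.5, -0.4, 0.2]
width: 0.004
9.3333 [0.65179858 0.0643684  0.24757082] [ 3.14071766e+00  4.44142035e-02 -2.00559924e-04] [-0.51437828 -0.3626872   0.20149586]
wrist 1108 [0.6507321  0.06103446 0.13695602]
side 61 [0.65079662 0.06450847 0.13995958]
```

View pics/wrist5.png

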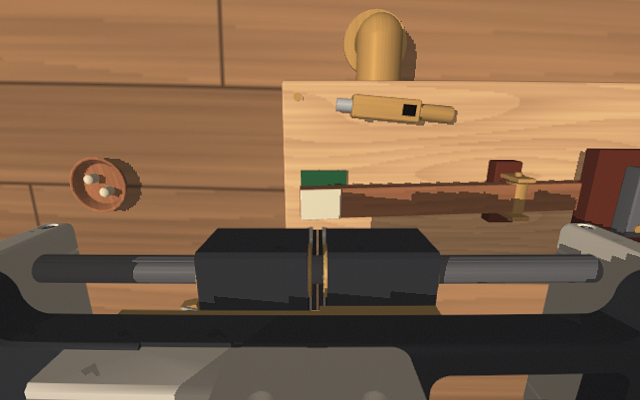

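View pics/side5.png

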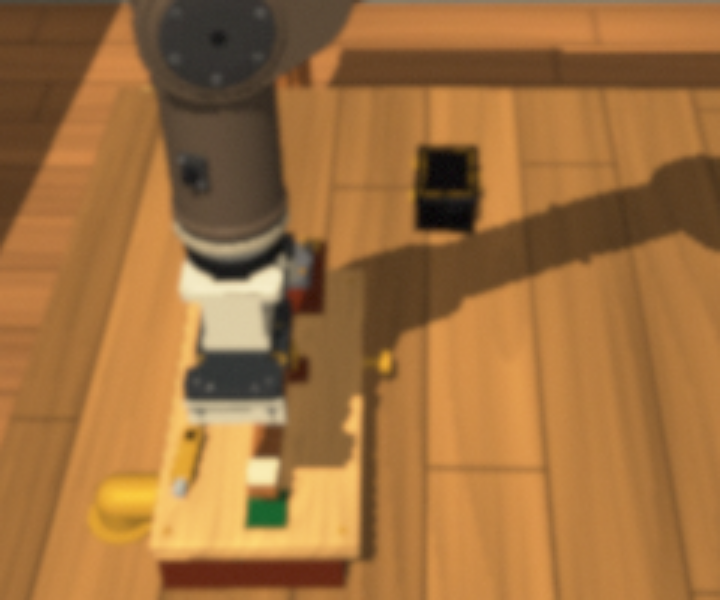

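The tray is home: the side view shows only the knob in front of the slab, at (380,362). Plate (320,204) in the wrist view lies under the fingers, and its position (0.651, 0.064) matches the TCP. I'll descend to just above it.

```bash
python3 -m pendant '[[[-0.03,0,0.3,0,0,0,1],[0,0,0.35,0,0,0,1],[0,0,0.35,0,0,0,1],[0,0,0.35,0,0,0,1],[0,0,0.35,0,0,0,1],[0,0,0.25,0,0,0,1],[0,0,0.1,0,0,0,1],[0,0,0,0,0,0,1],[0,0,0,0,0,0,1]]]'
python3 - <<'E'
from cell import arm
from h import *
o=arm.observe();print(o["clock"],o["position"],o["force"])
d=arm.get_image("wrist"); cv2.imwrite(f"pics/wrist6.png",d["img"][:,:,::-1])
E
```

```text
clock: 10.18
position: [0.6509, 0.0647, 0.1664]
ee_rot: [3.141, 0.044, 0.001]
force: [0.5, 0.7, 0.0]
width: 0.005
10.1833 [0.65088473 0.06468687 0.166415  ] [0.51635585 0.67596285 0.03285452]
```

View pics/wrist6.png

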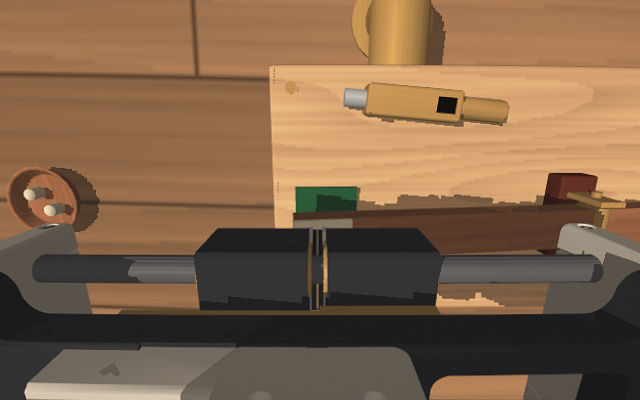

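The plate (323,222) is directly below the fingertips. Pressing slowly.

```bash
python3 -m pendant '[[[0,0,0.06,0,0,0,1],[0,0,0.06,0,0,0,1],[0,0,0.06,0,0,0,1],[0,0,0.06,0,0,0,1],[0,0,0.06,0,0,0,1],[0,0,0.06,0,0,0,1],[0,0,0,0,0,0,1]]]'
python3 -m pendant '[[[0,0,0.06,0,0,0,1],[0,0,0.06,0,0,0,1],[0,0,0.06,0,0,0,1],[0,0,0.06,0,0,0,1],[0,0,0.06,0,0,0,1],[0,0,0.06,0,0,0,1],[0,0,0.06,0,0,0,1],[0,0,0.06,0,0,0,1],[0,0,0.06,0,0,0,1],[0,0,0.06,0,0,0,1],[0,0,0,0,0,0,1],[0,0,0,0,0,0,1]]]'
python3 - <<'E'
from cell import arm
from h import *
o=arm.observe();print(o["clock"],o["position"],o["force"])
for n in ("wrist","top"):
  d=arm.get_image(n); im=d["img"]
  if n=="top": im=cv2.resize(im[100:250,240:410],None,fx=4,fy=4)
  cv2.imwrite(f"pics/{n}7.png",im[:,:,::-1])
E
```

```text
clock: 10.82
position: [0.6506, 0.0652, 0.1511]
ee_rot: [-3.141, -0.045, 0.0]
force: [-0.1, 1.6, 1.9]
width: 0.006
clock: 11.82
position: [0.6506, 0.0648, 0.1273]
ee_rot: [3.141, 0.045, -0.001]
force: [0.3, 0.5, 2.3]
width: 0.003
11.8167 [0.65055766 0.06477371 0.1273369 ] [0.33923033 0.51745894 2.28055098]
```

View pics/wrist7.png

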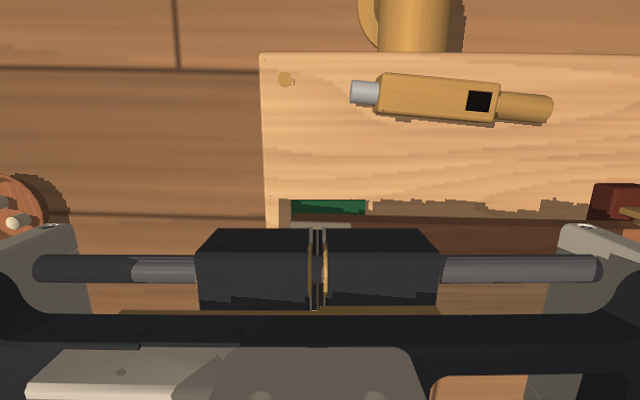

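View pics/top7.png

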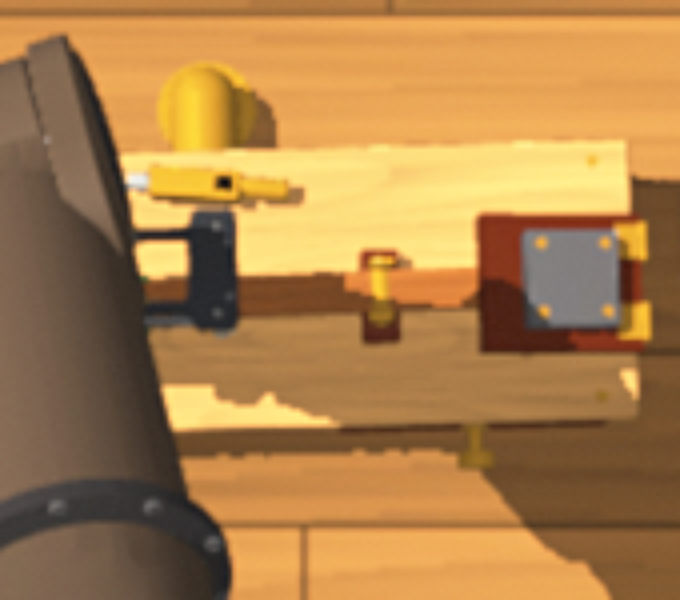

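The key is following the fingers, with 2.3 N upward on them. The pallet isn't touched and the tray's knob is still in its home position. I'll creep down until the baize stop shows in the force.

```bash
python3 -m pendant '[[[0,0,0.04,0,0,0,1],[0,0,0.03,0,0,0,1],[0,0,0,0,0,0,1]]]'
python3 -m pendant '[[[0,0,0.03,0,0,0,1],[0,0,0,0,0,0,1],[0,0,0,0,0,0,1]]]'
```

```text
clock: 12.17
position: [0.6506, 0.0647, 0.1244]
ee_rot: [3.141, 0.045, -0.0]
force: [0.7, -0.9, 1.3]
width: 0.0
clock: 12.42
position: [0.6506, 0.0647, 0.1236]
ee_rot: [3.141, 0.044, -0.0]
force: [-0.3, -0.2, 4.1]
width: 0.003
```

```bash
python3 -m pendant '[[[0,0,0.03,0,0,0,1],[0,0,0,0,0,0,1],[0,0,0,0,0,0,1]]]'
```

```text
clock: 12.67
position: [0.6507, 0.0647, 0.1225]
ee_rot: [3.141, 0.045, 0.0]
force: [-1.5, -0.4, 5.9]
width: 0.005
```

```bash
python3 -m pendant '[[[0,0,0.02,0,0,0,1],[0,0,0,0,0,0,1],[0,0,0,0,0,0,1],[0,0,0,0,0,0,1]]]'
python3 - <<'E'
from cell import arm
from h import *
for n in ("top","side"):
  d=arm.get_image(n); im=d["img"];X=pts(d)
  if n=="side": im=cv2.resize(im[120:380,200:460],None,fx=2.3,fy=2.3)
  else:
    s=np.zeros(X.shape[:2],bool); s[150:192,350:402]=1
    q=s&(X[...,2]>.11); P=X[q]; print("pallet top by y")
    for y in np.arange(-.28,-.17,.015):
      k=abs(P[:,1]-y)<.006; print(round(y,3),k.sum(),np.round(np.median(P[k][:,2]),4) if k.any() else 0)
    kn=np.zeros_like(s);kn[205:225,350:372]=1;q=kn&(X[...,2]>.025)&(X[...,2]<.055);print("knob min x",np.sort(X[q][:,0])[:5])
    for nm,(u,v) in dict(dish=(174,186),tin=(480,240),gauge=(207,270)).items(): print(nm,X[v,u])
  cv2.imwrite(f"pics/{n}8.png",im[:,:,::-1])
print(arm.observe()["force"])
E
```

```text
clock: 13.0
position: [0.6507, 0.0646, 0.1219]
ee_rot: [3.141, 0.044, 0.0]
force: [-2.4, -1.6, 6.7]
width: 0.009
pallet top by y
-0.28 163 0.1245
-0.265 151 0.1414
-0.25 150 0.1441
-0.235 163 0.1468
-0.22 172 0.1495
-0.205 167 0.1375
-0.19 168 0.1398
-0.175 51 0.1238
knob min x [0.54216341 0.54220008 0.54224864 0.54236383 0.54237262]
dish [0.63312995 0.33810704 0.00301908]
tin [ 0.47956706 -0.51302731  0.05863825]
gauge [ 0.3941975   0.23887368 -0.00114681]
[-1.31900173e+00 -2.88190391e-03  5.81661300e+00]
```

View pics/side8.png

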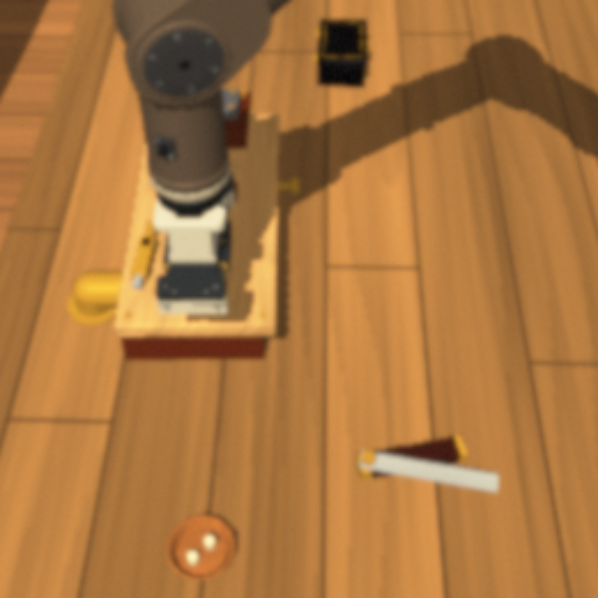

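View pics/top8.png

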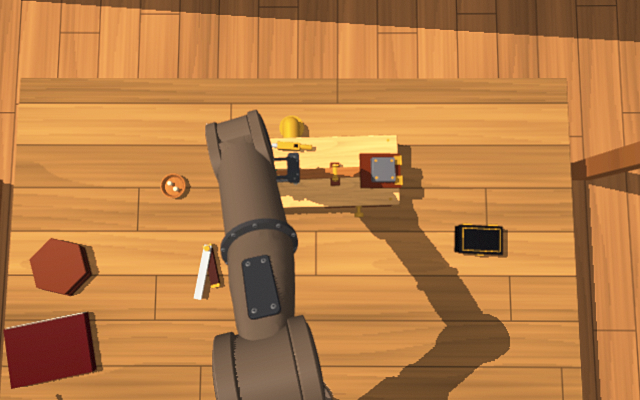

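The pallet's top slopes at about 0.18 rad, the knob face is at x = 0.542 (home), the bystanders haven't moved, and the key is on its stop with about 6 N on the fingers. Handing in.

Run:
```python
from cell import arm
print(arm.sign_off()); o=arm.observe(); print(o["clock"],o["position"],o["force"])
```

```text
the job is handed in; nothing more can be done
None
the job is handed in; nothing more can be done
```

I pushed the tray home by its knob with the fingers shut, then pressed the bone plate down onto the baize pad. I handed in at about 13.1 s with the fingers still holding the key down. No verdict was reported, and nothing could be read after the hand-in.

Last checks before handing in:
- **Tray:** the knob face is at x = 0.542 m, where I predicted it would be with the tray home. When I pushed, the stop showed at about 8 N.
- **Key:** the fingertips are at about 0.100 m. The expected plate height when fully pressed is about 0.102 m, so the key is on its stop. The force on the fingers is about 6 N upward, well under the 35 N limit.
- **Pallet:** its top slopes at about 0.18 rad, as expected for the key fully down. I didn't touch it.
- **Bystanders:** the dish, tin box and gauge read within about 2 mm of their first positions in x and y. I checked the pitch pipe only by eye in the pictures; it looks unmoved.

No check failed. The one oddity was a vertical force of about 5 N while the tray was against its stop, which I took to be friction at the knob. It was gone once I backed off.

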